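# Flip the hex key and tighten the mould clamp

## Task

The big L-shaped hex key is still standing with its long arm in the bolt of the mould clamp, where the bolt was run down by hand. Pull it out, flip it and push its short arm fully home into the bolt, then use the long arm as a lever to tighten the stiff bolt clockwise until its red pointer stands at the green mark. Leave the key standing in the bolt by its short arm, and leave the other things on the bench alone.

Things in the scene. Friction and masses are not known exactly. Their poses are not given: they have to be found in the camera images.
- key_elbow (a point): Loose L-shaped steel hex key, 0.42 kg, 17 mm across flats; arms 160 and 70 mm at a right angle. This point: where the arms' centre lines cross in the rounded bend (metal centred 6 mm further inside). +x: along the short arm to its end; -z: along the long arm to its end; flats face +y and -y. At the start long arm down in the bolt, elbow 232 mm up, short arm level, roughly to the robot's left.
- key_short_end (a point): Centre of the end face of the key's short arm, 70 mm from the elbow point; same axes. The last 4 mm of each arm taper as a lead-in.
- key_long_end (a point): Centre of the end face of the key's long arm, 160 mm from the elbow point; same axes. At the start it stands on the socket's floor; the key may lean a few degrees in the socket's play.
- socket_floor (a point): Middle of the floor of the bolt's hex socket, 72 mm above the bench, on the bolt's upright axis. +z up, +x to the red pointer. The socket is 34 mm deep, about 1 mm wider than the key on every side (fits within about 1.5 mm and 8 degrees). Its corners lie every 60 degrees from +x: the key fits when its level arm points to one of them. An arm is home with its end on this floor.
- socket_mouth (a point): Middle of the socket's opening, 106 mm above the bench, at the top of the bolt's dark steel round head (42 mm across, 34 mm tall, on a bright flange 60 mm across). Axes as socket_floor.
- pointer_tip (a point): Tip of the red pointer on the bolt's flange, 44 mm from the bolt's axis, 70 mm above the bench; it turns with the bolt.
- mark (a point): Inner edge, middle, of the green mark (16 mm wide) on the clamp's white dial, 44 mm from the bolt's axis and at the pointer tip's height: the pointer tip must come here. At the start it is 50 to 75 degrees clockwise of the pointer, seen from above.
- clamp_bolt (a joint): Turning of the bolt in rad, 0 at the start, growing clockwise seen from above (tightening). Stiff: it takes about 1.2 N m and stays where it is left; it can be overturned. The mark lies 0.9 to 1.3 rad on.
- clamp_base (a point): Centre of the underside of the fixed mould clamp: aluminium base 150 x 220 x 12 mm (x, y, z), yellow and white mould 110 x 130 mm up to 44 mm, blue bridge bar 50 x 220 mm with its top at 60 mm, two dark nuts on it at y = +-92 mm up to 70 mm, white dial 116 mm across up to 64 mm, the bolt in the middle.
- bone_print: Loose bystander: off-white printed bone lying on the bench, 152 x 62 x 36 mm; origin under its centre.
- vessel_print: Loose bystander: amber printed bulb-shaped vessel standing on the bench, 58 mm across, 95 mm tall; origin under its centre.
- resin_bottle: Loose bystander: amber resin bottle, 60 mm across, 130 mm tall; origin under its centre.
- parts_tray: Loose bystander: empty grey tray, 120 x 90 x 30 mm; origin under its centre.
There are look-alikes about, which are no part of the job. Of the things that look like the part that bears key_elbow, the largest one is meant.

How it is judged:
By the outcome, as a careful person would: the job done as asked, in the order asked, and still so for the second after the job is handed in, with the robot touching nothing.
It also fails if it takes over 72 s, if anything falls off the work surface, if the arm or the gripper's body presses on something with over 40 N, if the wrist force passes 120 N, or if a joint passes its speed limit or range.

## Robot

A 6-joint arm with a two-finger parallel gripper is mounted at the origin on the work surface. World frame = base frame: x ahead of the robot, y to its left, z up, the work surface at z = 0. Lengths are in m, angles in degrees, forces in N, time in s.
With the tool pointing down it reaches from about 0.35 to 0.8 m from the base axis. Payload 7.3 kg.
Tool frame: the origin (TCP) lies between the finger pads; the fingertips stand ahead of it and the grasp point (between the pads) lies 2 mm behind it (arm.tip_reach is the z of the fingertips in the tool frame, in m); z points along the fingers, y is the direction in which the jaws open and shut (so a half turn about z gives the same grasp; the last joint's range is limited). The gripper opens to 85 mm and grips with 20 to 120 N. Pads are 22 mm wide; open, the fingers measure 114 mm over their backs; the gripper's body (76 mm by 85 mm) begins 54 mm behind the grasp point. The pads swing forward as they close: fully open they stand 13 mm farther back than shut.
Start: joints at [54.717, 19.595, 87.324, -0, 73.075, -8.365], TCP at [0.238, 0.468, 0.248] pointing down, gripper open.
Joint ranges: [-145.02, 145.02], [-44.19, 115.74], [2.07, 154.8], [-57.11, 237.11], [16.16, 152.29], [-177.93, 177.93]. Speed limits (degrees/s): [147.25, 147.25, 180, 180, 180, 180].

## Interface

Orientations are given as [roll, pitch, yaw] about the fixed x, y, z axes, in that order (R = Rz(yaw) Ry(pitch) Rx(roll)).
In Python, from cell import arm gives the robot as it stands. Calls block until the motion is done:
- arm.goto(position, orientation): joint-space move of the TCP to a pose.
- arm.move_straight(position, vel=0.15, attitude=None): straight line of the TCP; attitude=None keeps the orientation; vel is the mean speed in m/s.
- arm.set_joints(angles): joint-space move.
- arm.grip(opening, effort=None): finger opening in m; effort is the grip in N (None keeps the last); returns when the fingers have stopped.
- arm.wait(seconds).
- arm.inverse_kinematics(position, orientation): joint angles nearest the present ones, or None.
- arm.capture(name): name is "scene" or "top" or "wrist"; returns (picture, depth): 384x512x3 uint8, red, green, blue; 384x512 float32, m along the optical axis (not along the pixel's ray), 0 where there is no reading.
- arm.camera_params(name): a dict with "vfov" (degrees; the focal length in pixels is half the picture's height over the tangent of half this angle, whatever the lens; pixels are square), "cx", "cy" (the principal point, pixels), "position" and "orientation" of the camera in the world. Camera axes: x right, y up, looking along -z (the intrinsics and any distortion apply to the point x, -y, -z); pixel columns grow to the right and rows downward; lengths in m; the calibration is good to about 2 mm. A picture is of the moment at which its call begins: read the wrist's pose just before it. camera_params takes no time and is no camera call; for the wrist camera it gives the pose at the moment of the call.
A pose or a line that the arm cannot do raises arm.Unreachable and nothing moves.
- arm.close_job(): hands the job in, once; it reports no verdict.
Readings, each from a call of its own:
- arm.get_clock(): time.
- arm.get_q(): joint angles.
- arm.get_dq(): joint speeds.
- arm.get_joint_efforts(): joint torques, N m.
- arm.get_tcp_pos(): TCP position.
- arm.get_tool_rot(): TCP orientation.
- arm.get_ft_force(): force on the tool from outside, world axes, zero at the start.
- arm.get_moment(): the same for the moment, N m.
- arm.get_width(): finger opening in m.
Only numpy, scipy, OpenCV 4.12 (cv2) and the standard library are available. Lean on these libraries where they do the work, as an engineer would, in place of code of your own. Each camera call takes 0.05 s, during which the arm holds its last target.

## Working session

There is one attempt and no reset: what is moved stays moved. The work goes in short steps, each a Python script; the robot and the scene stay as the last script left them, time stands still between calls to the robot, and variables do not carry over. Pictures are saved under pics/ and viewed, and the job is handed in when it is done.

```bash
ls; mkdir -p pics
python3 - <<'E'
from cell import arm
import cv2,numpy as np
for n in ["scene","top","wrist"]:
    p=arm.camera_params(n); print(n,p)
    im,d=arm.capture(n); cv2.imwrite(f"pics/{n}0.png",im[:,:,::-1]); np.save(f"pics/{n}0.npy",d)
print(arm.get_clock(),arm.tip_reach,arm.get_tool_rot())
E
```

```text
pics
scene {'vfov': 55.32903716887009, 'cx': 253.70740717838495, 'cy': 191.13485829244803, 'position': array([1.08189621, 0.32517572, 0.92195157]), 'orientation': array([ 42.0992565 ,  -0.37319365, 120.16778372])}
top {'vfov': 43.62698733504598, 'cx': 251.81081945183888, 'cy': 195.40341349812914, 'position': array([0.40232206, 0.02204501, 1.39508539]), 'orientation': array([  4.98980856,  -0.78886574, -90.92494037])}
wrist {'vfov': 68.12636648498872, 'cx': 252.70289826836523, 'cy': 191.0345295181453, 'position': array([0.16627426, 0.50486061, 0.37278822]), 'orientation': array([-18.23598999,   0.12550791,  62.9775401 ])}
0.15 0.017 [-1.79934858e+02 -8.59203053e-03  1.53083078e+02]
```

View pics/scene0.png

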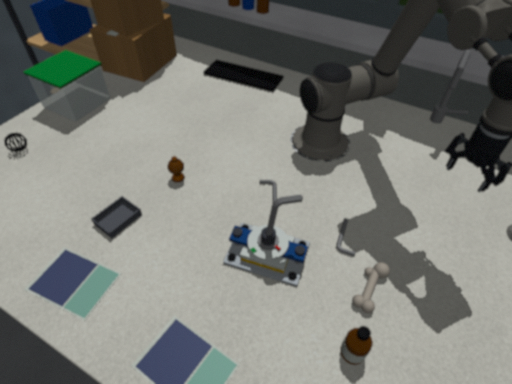

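View pics/top0.png

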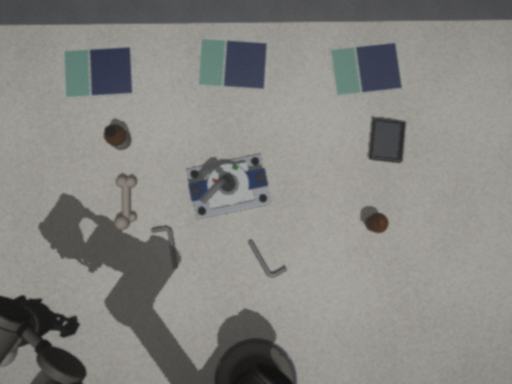

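View pics/wrist0.png

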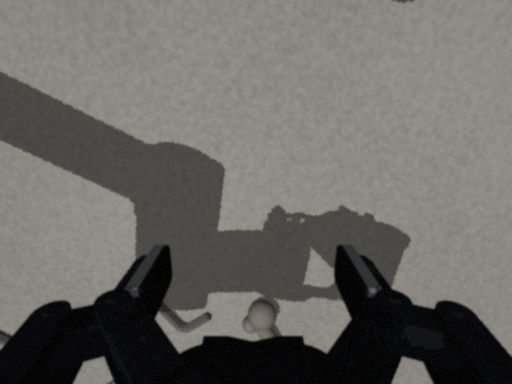

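Run:
```python
import cv2
a=cv2.imread("pics/top0.png")[140:290,140:300]; cv2.imwrite("pics/tc.png",cv2.resize(a,None,fx=4,fy=4,interpolation=cv2.INTER_CUBIC))
a=cv2.imread("pics/scene0.png")[170:300,210:360]; cv2.imwrite("pics/sc.png",cv2.resize(a,None,fx=4.5,fy=4.5,interpolation=cv2.INTER_CUBIC))
```

```text
(no output)
```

View pics/tc.png

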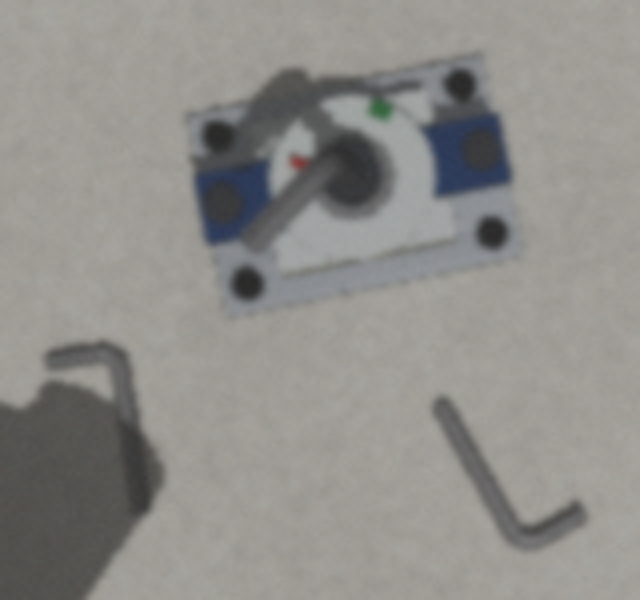

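View pics/sc.png

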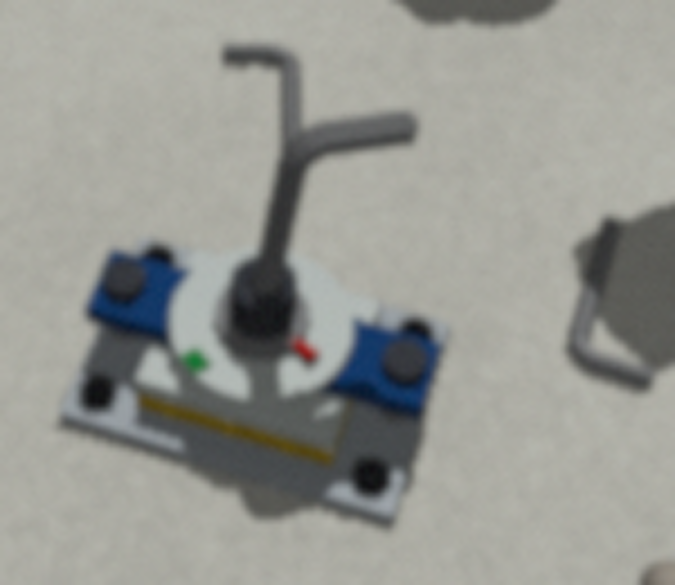

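```bash
cat > h.py <<'E'
import numpy as np,cv2
from scipy.spatial.transform import Rotation as R
def rot(rpy): return R.from_euler('xyz',rpy,degrees=True).as_matrix()
def K(p,h=384): return h/2/np.tan(np.radians(p['vfov'])/2)
def cloud(d,p):
    f=K(p); v,u=np.mgrid[:384,:512]
    c=np.stack([(u-p['cx'])/f*d,-(v-p['cy'])/f*d,-d],-1)
    return c@rot(p['orientation']).T+p['position']
def proj(X,p):
    c=(np.asarray(X)-p['position'])@rot(p['orientation']); f=K(p)
    return np.stack([p['cx']+f*c[...,0]/-c[...,2],p['cy']-f*c[...,1]/-c[...,2]],-1)
def ray(u,v,p,z):
    f=K(p); d=rot(p['orientation'])@np.array([(u-p['cx'])/f,-(v-p['cy'])/f,-1]); 
    return p['position']+d*(z-p['position'][2])/d[2]
def save(n,im,box=None,s=1):
    a=im[:,:,::-1]
    if box: a=a[box[1]:box[3],box[0]:box[2]]
    cv2.imwrite(f'pics/{n}.png',cv2.resize(a,None,fx=s,fy=s,interpolation=cv2.INTER_CUBIC))
E
python3 - <<'E'
from h import *
from cell import arm
for n in["top","scene"]:
    p=arm.camera_params(n); d=np.load(f"pics/{n}0.npy"); im=cv2.imread(f"pics/{n}0.png"); X=cloud(d,p)
    m=(d>0)&(np.abs(X[...,0]-.5)<.15)&(np.abs(X[...,1]-.08)<.17)
    print(n,(d==0).mean())
    for lo,hi in[(-.01,.01),(.055,.068),(.095,.112),(.12,.14),(.14,.16),(.16,.18),(.18,.2),(.2,.218),(.218,.25)]:
        k=m&(X[...,2]>lo)&(X[...,2]<hi); q=X[k]
        if len(q): print(lo,len(q),q.mean(0).round(4),q.min(0).round(3),q.max(0).round(3))
    hsv=cv2.cvtColor(im,cv2.COLOR_BGR2HSV)
    r=m&((hsv[...,0]<8)|(hsv[...,0]>172))&(hsv[...,1]>110)&(X[...,2]>.05); g=m&(hsv[...,0]>45)&(hsv[...,0]<75)&(hsv[...,1]>100)
    for k in(r,g): print(k.sum(),X[k].mean(0).round(4), np.argwhere(k).mean(0)[::-1])
p=arm.camera_params("top")
# bolt head: crop px
for uv in [(355,172),(295,162),(380,108)]: print(ray(140+uv[0]/4,140+uv[1]/4,p,.07))
E
```

```text
top 0.0038503011067708335
-0.01 8284 [ 0.4777  0.083  -0.    ] [ 0.35 -0.09 -0.01] [0.65 0.25 0.01]
0.055 1350 [0.553  0.0631 0.0622] [ 0.495 -0.042  0.055] [0.609 0.18  0.068]
0.095 122 [0.5499 0.065  0.1047] [0.531 0.05  0.097] [0.571 0.086 0.112]
0.12 5 [0.5472 0.0653 0.1326] [0.541 0.063 0.125] [0.555 0.068 0.139]
0.14 5 [0.5448 0.0669 0.149 ] [0.539 0.065 0.14 ] [0.552 0.07  0.155]
0.16 7 [0.5429 0.0697 0.168 ] [0.538 0.067 0.162] [0.552 0.077 0.176]
0.18 8 [0.5416 0.0703 0.1905] [0.535 0.068 0.185] [0.549 0.074 0.199]
0.2 7 [0.544  0.0718 0.2117] [0.537 0.07  0.202] [0.549 0.075 0.217]
0.218 229 [0.5184 0.1011 0.2326] [0.489 0.07  0.218] [0.549 0.131 0.244]
3 [0.5611 0.1043 0.0713] [214.66666667 180.33333333]
6 [0.599  0.048  0.0653] [234.83333333 166.83333333]
scene 0.0039215087890625
-0.01 5775 [4.978e-01 1.036e-01 4.000e-04] [ 0.35  -0.09  -0.006] [0.65 0.25 0.01]
0.055 1181 [0.5604 0.0737 0.0627] [ 0.495 -0.042  0.055] [0.612 0.181 0.068]
0.095 140 [0.56   0.0717 0.1048] [0.535 0.049 0.095] [0.576 0.09  0.112]
0.12 33 [0.5572 0.0743 0.1299] [0.551 0.066 0.12 ] [0.561 0.082 0.14 ]
0.14 32 [0.5554 0.0758 0.1506] [0.546 0.067 0.14 ] [0.558 0.083 0.16 ]
0.16 34 [0.5539 0.0773 0.1703] [0.544 0.067 0.16 ] [0.558 0.085 0.18 ]
0.18 33 [0.5531 0.0782 0.1903] [0.549 0.069 0.181] [0.556 0.086 0.199]
0.2 37 [0.5499 0.0817 0.2097] [0.502 0.071 0.2  ] [0.555 0.126 0.218]
0.218 232 [0.5256 0.1019 0.2317] [0.494 0.072 0.218] [0.552 0.133 0.241]
12 [0.5629 0.1042 0.0723] [277.08333333 247.41666667]
11 [0.5997 0.0479 0.0649] [252.63636364 249.90909091]
[0.5532497  0.06542599 0.07      ]
[0.56084241 0.10697739 0.07      ]
[0.59784139 0.04748801 0.07      ]
```

```bash
cat >> h.py <<'E'
def T_tc(arm):
    p=arm.camera_params('wrist'); Rt=rot(arm.get_tool_rot()); t=np.array(arm.get_tcp_pos())
    return Rt.T@rot(p['orientation']), Rt.T@(p['position']-t)
def lookpose(Rtc,ttc,cam,target,roll):
    z=np.array(cam)-np.array(target); z=z/np.linalg.norm(z)
    up=np.array([np.cos(np.radians(roll)),np.sin(np.radians(roll)),0])
    x=np.cross(up,z); x/=np.linalg.norm(x); y=np.cross(z,x)
    Rc=np.stack([x,y,z],1); Rt=Rc@Rtc.T; pos=np.array(cam)-Rt@ttc
    return pos,R.from_matrix(Rt).as_euler('xyz',degrees=True)
E
python3 - <<'E'
from h import *
from cell import arm
Rtc,t=T_tc(arm); print(Rtc.round(3),t.round(4)); np.savez('tc.npz',R=Rtc,t=t)
for cam in [(.5,.2,.48),(.45,.15,.5),(.6,.2,.45),(.5,0,.5),(.6,.05,.45),(.45,.3,.4),(.55,.3,.4)]:
  for roll in range(0,360,30):
    po,o=lookpose(Rtc,t,cam,(.54,.08,.12),roll)
    q=arm.inverse_kinematics(po,o)
    if q is not None: print(cam,roll,po.round(3),np.round(q),np.abs(np.array(q)-arm.get_q()).max().round())
E
```

```text
[[-0.002  0.95   0.313]
 [ 1.     0.001  0.001]
 [ 0.001  0.313 -0.95 ]] [ 0.0802  0.0006 -0.1251]
(0.5, 0.2, 0.48) 0 [0.478 0.154 0.34 ] [ 24.   7.  96. -29.  64. 119.] 128.0
(0.5, 0.2, 0.48) 30 [0.483 0.137 0.346] [ 15.   5.  95. -16.  62.  78.] 86.0
(0.5, 0.2, 0.48) 60 [0.495 0.125 0.352] [ 8.  7. 90. -5. 69. 39.] 47.0
(0.5, 0.2, 0.48) 90 [0.513 0.12  0.356] [ 5. 13. 80. -1. 81.  5.] 50.0
(0.5, 0.2, 0.48) 120 [0.533 0.125 0.356] [  6.  21.  69.  -2.  94. -24.] 48.0
(0.5, 0.2, 0.48) 150 [0.547 0.138 0.353] [ 10.  28.  59.  -8. 104. -51.] 44.0
(0.5, 0.2, 0.48) 180 [0.552 0.156 0.348] [ 15.  33.  54. -15. 110. -76.] 68.0
(0.5, 0.2, 0.48) 210 [0.548 0.172 0.342] [  20.   35.   54.  -22.  110. -100.] 92.0
(0.5, 0.2, 0.48) 240 [0.535 0.185 0.336] [  25.   33.   60.  -29.  105. -124.] 115.0
(0.5, 0.2, 0.48) 270 [0.517 0.19  0.333] [  30.   28.   70.  -34.   96. -148.] 139.0
(0.5, 0.2, 0.48) 300 [0.497 0.185 0.332] [  32.   21.   82.  -37.   84. -174.] 165.0
(0.5, 0.2, 0.48) 330 [0.483 0.171 0.335] [ 30.  13.  91. -36.  72. 156.] 164.0
(0.45, 0.15, 0.5) 0 [0.447 0.123 0.354] [ 17.  -4. 10
[... 4957 characters left out ...]
.546 0.182 0.31 ] [ 20.  29.  66. -18.  94.  20.] 35.0
(0.55, 0.3, 0.4) 120 [0.568 0.187 0.305] [ 19.  39.  51. -18. 109. -17.] 36.0
(0.55, 0.3, 0.4) 150 [0.58  0.198 0.296] [ 21.  47.  41. -23. 120. -45.] 47.0
(0.55, 0.3, 0.4) 180 [0.583 0.21  0.286] [ 24.  52.  36. -29. 125. -69.] 61.0
(0.55, 0.3, 0.4) 210 [0.58  0.222 0.277] [ 27.  54.  35. -36. 126. -94.] 85.0
(0.55, 0.3, 0.4) 240 [0.568 0.234 0.268] [  31.   53.   42.  -41.  122. -120.] 111.0
(0.55, 0.3, 0.4) 270 [0.545 0.24  0.264] [  35.   48.   56.  -45.  111. -149.] 140.0
(0.55, 0.3, 0.4) 300 [0.524 0.235 0.269] [  38.   39.   70.  -47.   98. -178.] 170.0
(0.55, 0.3, 0.4) 330 [0.512 0.224 0.278] [ 37.  32.  78. -45.  88. 155.] 164.0
```

Run:
```python
from h import *
from cell import arm
z=np.load('tc.npz')
for i,(cam,roll) in enumerate([((.42,.3,.42),110),((.45,.0,.5),60)]):
    po,o=lookpose(z['R'],z['t'],cam,(.545,.08,.14),roll)
    arm.goto(po,o); arm.wait(.2)
    p=arm.camera_params('wrist'); im,d=arm.capture('wrist'); np.savez(f'pics/w{i+1}.npz',im=im,d=d,**p); save(f'w{i+1}',im,None,1.5)
print(arm.get_clock())
```

```text
3.2083
```

View pics/w1.png

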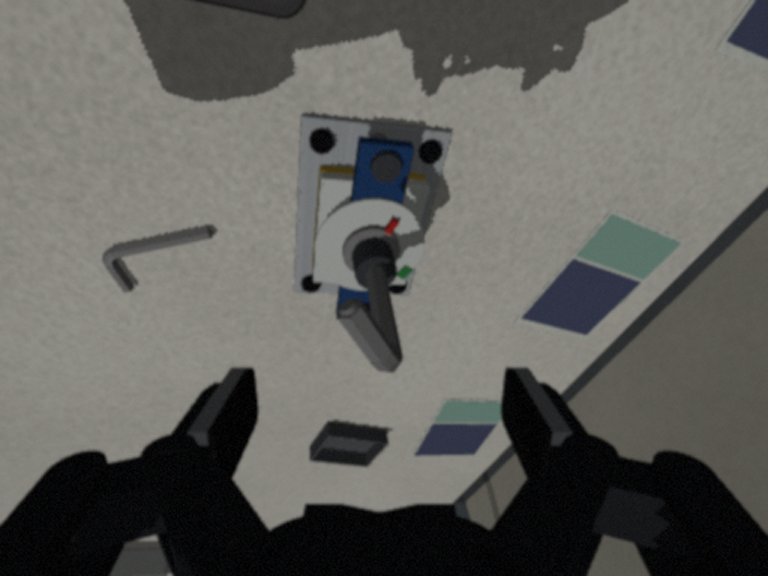

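View pics/w2.png

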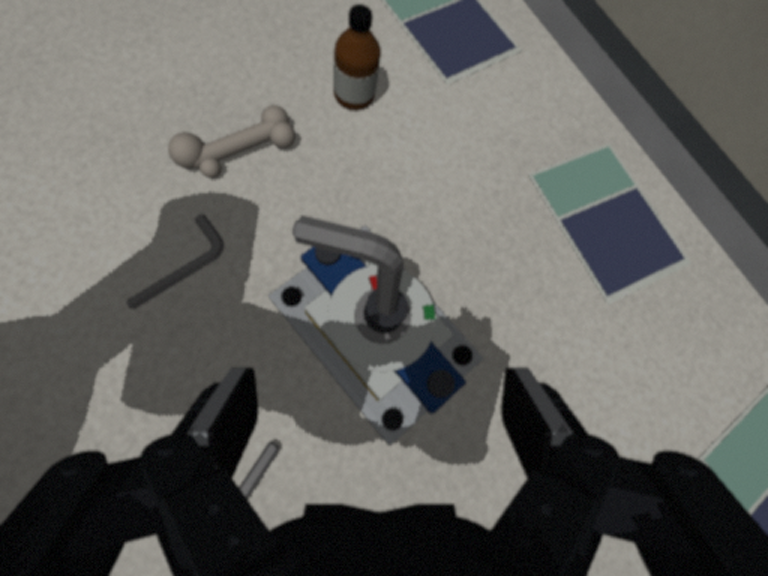

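Run:
```python
from h import *
for i in(1,2):
    z=np.load(f'pics/w{i}.npz'); p={k:z[k] for k in('vfov','cx','cy','position','orientation')}
    d=z['d']; X=cloud(d,p); im=z['im']; hsv=cv2.cvtColor(im,cv2.COLOR_RGB2HSV)
    m=(d>0)&(np.abs(X[...,0]-.55)<.13)&(np.abs(X[...,1]-.08)<.13)
    b=X[(d>0)&(X[...,2]<.01)&(X[...,2]>-.01)]; print('bench',np.median(b,0).round(4), b[:,2].std().round(4))
    for lo,hi in[(.062,.066),(.066,.075),(.098,.112),(.12,.14),(.14,.16),(.16,.18),(.18,.2),(.2,.218),(.218,.25)]:
        q=X[m&(X[...,2]>lo)&(X[...,2]<hi)]
        if len(q): print(lo,len(q),q.mean(0).round(4),q.min(0).round(3),q.max(0).round(3))
    r=m&((hsv[...,0]<8)|(hsv[...,0]>172))&(hsv[...,1]>110)&(X[...,2]>.05)&(X[...,2]<.09); g=m&(hsv[...,0]>45)&(hsv[...,0]<75)&(hsv[...,1]>90)
    for nme,k in(('red',r),('grn',g)):
        q=X[k]; print(nme,k.sum(),q.mean(0).round(4))
        a=np.linalg.norm(q[:,:2]-[.554,.066],axis=1); print(a.min().round(4),a.max().round(4), q[a>np.quantile(a,.85)].mean(0).round(4),q[a<np.quantile(a,.2)].mean(0).round(4))
    save(f'w{i}c',im,(190,100,300,260) if i==1 else (180,130,320,290),4 if i==2 else 5)
```

```text
bench [5.44e-01 7.89e-02 2.00e-04] 0.0011
0.062 2226 [0.5435 0.0803 0.064 ] [ 0.493 -0.013  0.062] [0.608 0.177 0.066]
0.066 836 [0.541  0.1117 0.0707] [ 0.507 -0.014  0.066] [0.602 0.173 0.075]
0.098 404 [0.5472 0.0754 0.1051] [0.53  0.049 0.098] [0.571 0.09  0.112]
0.12 120 [0.5446 0.0773 0.1303] [0.537 0.068 0.12 ] [0.557 0.082 0.14 ]
0.14 135 [0.5432 0.0787 0.1504] [0.536 0.07  0.14 ] [0.556 0.083 0.16 ]
0.16 146 [0.542  0.0806 0.17  ] [0.535 0.072 0.16 ] [0.554 0.085 0.18 ]
0.18 131 [0.5423 0.0833 0.1896] [0.536 0.077 0.18 ] [0.553 0.086 0.2  ]
0.2 73 [0.5439 0.0851 0.2079] [0.538 0.08  0.2  ] [0.552 0.088 0.218]
0.218 1037 [0.5113 0.1107 0.232 ] [0.487 0.077 0.218] [0.55  0.132 0.24 ]
red 53 [0.559  0.1041 0.0711]
0.0304 0.0457 [0.5605 0.1108 0.07  ] [0.5581 0.0977 0.0709]
grn 176 [0.482  0.1567 0.2762]
0.0412 0.1949 [0.4229 0.1957 0.3591] [0.5963 0.0497 0.0655]
bench [ 0.5774  0.1831 -0.0009] 0.0012
0.062 2384 [0.5453 0.0626 0.0633] [ 0.493 -0.034  0.062] [0.608 0.16  0.066]
0.066 835 [0.5488 0.0509 0.0701] [ 0.52  -0.035  0.066] [0.604 0.168 0.075]
0.098 409 [0.5475 0.0638 0.1047] [0.53  0.048 0.098] [0.571 0.089 0.112]
0.12 55 [0.5436 0.0662 0.1306] [0.538 0.062 0.121] [0.555 0.076 0.14 ]
0.14 71 [0.5426 0.0678 0.1502] [0.537 0.063 0.14 ] [0.553 0.079 0.16 ]
0.16 80 [0.5413 0.0692 0.1703] [0.535 0.064 0.16 ] [0.552 0.081 0.18 ]
0.18 97 [0.5397 0.0711 0.1901] [0.534 0.066 0.18 ] [0.55  0.083 0.199]
0.2 95 [0.5391 0.0712 0.2092] [0.532 0.068 0.2  ] [0.549 0.08  0.218]
0.218 1350 [0.5171 0.0988 0.2317] [0.487 0.069 0.218] [0.55  0.132 0.239]
red 30 [0.5603 0.1043 0.0709]
0.0312 0.0469 [0.5629 0.1098 0.0692] [0.5578 0.0987 0.0714]
grn 650 [ 0.4714 -0.0145  0.372 ]
0.0424 0.1501 [ 0.4284 -0.0061  0.4068] [0.5432 0.0019 0.2408]
```

View pics/w1c.png

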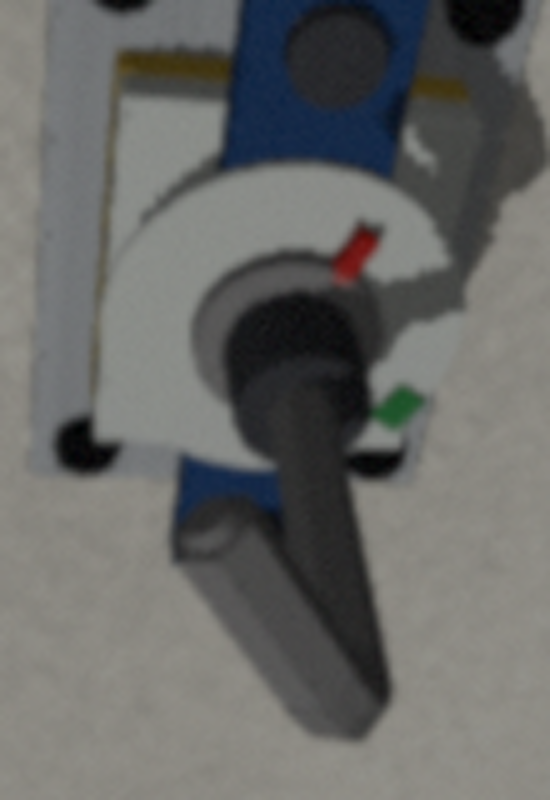

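View pics/w2c.png

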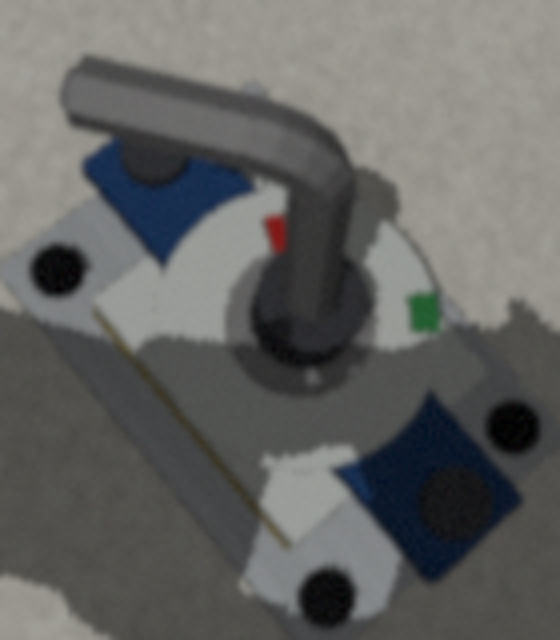

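```bash
cat >> h.py <<'E'
from scipy.optimize import least_squares
def hexd(a,b): # distance to hex boundary with flats at +-a ; a=y coordinate, b=other
    n=[(1,0),(.5,3**.5/2),(-.5,3**.5/2)]
    return np.max([np.abs(a*u+b*v) for u,v in n],0)-.0085
def keyres(X,T0,Rk):
    q=(X-T0)@Rk
    # long arm along -z, cross (y,x); short arm along +x, cross (y,z)
    dl=np.where((q[:,2]<-.02)&(q[:,2]>-.16),hexd(q[:,1],q[:,0]),9)
    ds=np.where((q[:,0]>.02)&(q[:,0]<.07),hexd(q[:,1],q[:,2]),9)
    return np.where(np.abs(dl)<np.abs(ds),dl,ds),q
def fitkey(X,e0,R0,it=3):
    e=np.array(e0,float); Rk=np.array(R0,float)
    for k in range(it):
        r,q=keyres(X,e,Rk); tol=[.012,.006,.005][min(k,2)]
        s=((q[:,2]<-.025)&(q[:,2]>-.155))|((q[:,0]>.025)&(q[:,0]<.068))
        Y=X[s&(np.abs(r)<tol)]
        lng=(((Y-e)@Rk)[:,2]<-.025)
        q0=(Y-e)@Rk
        def f(v):
            ee=e+v[:3]; RR=Rk@R.from_rotvec(v[3:]).as_matrix(); q=(Y-ee)@RR
            return np.where(lng,hexd(q[:,1],q[:,0]),hexd(q[:,1],q[:,2]))
        s=least_squares(f,np.zeros(6),loss='soft_l1',f_scale=.0008,x_scale=[.001]*3+[.02]*3)
        e=e+s.x[:3]; Rk=Rk@R.from_rotvec(s.x[3:]).as_matrix()
    return e,Rk,np.median(np.abs(s.fun)),len(Y),lng.sum()
def wrist(n,arm,save_s=1.5):
    p=arm.camera_params('wrist'); im,d=arm.capture('wrist'); np.savez(f'pics/{n}.npz',im=im,d=d,**p); save(n,im,None,save_s)
    return im,d,p
def load(n):
    z=np.load(f'pics/{n}.npz'); return z['im'],z['d'],{k:z[k] for k in('vfov','cx','cy','position','orientation')}
def eroded(d,t=.006):
    mx=cv2.dilate(d,np.ones((3,3)));mn=cv2.erode(d,np.ones((3,3))); return (d>0)&(mx-mn<t)
E
python3 - <<'E'
from h import *
from cell import arm
def R0(yaw):
    s=np.array([np.cos(yaw),np.sin(yaw),0]); z=np.array([0,0,1.]); return np.stack([s,np.cross(z,s),z],1)
P=[]
for n in('w1','w2','scene','top'):
    if n[0]=='w': im,d,p=load(n)
    else: d=np.load(f'pics/{n}0.npy'); p=arm.camera_params(n)
    X=cloud(d,p); m=eroded(d,.008)&(np.abs(X[...,0]-.53)<.06)&(np.abs(X[...,1]-.09)<.06)&(X[...,2]>.11)
    Y=X[m]; P.append(Y)
    h=X[(d>0)&(np.abs(X[...,2]-.1055)<.004)&(np.hypot(X[...,0]-.552,X[...,1]-.068)<.026)]
    def rep(Y,n):
        e,Rk,r,c,l=fitkey(Y,(.543,.077,.232),R0(np.radians(134)))
        le=e-.16*Rk[:,2]; print(n,'elbow',e.round(4),'s yaw',np.degrees(np.arctan2(Rk[1,0],Rk[0,0])).round(1),'sz',Rk[2,0].round(3),'longend',le.round(4),'up',Rk[:,2].round(3),r.round(5),c,l)
        return e,Rk
    rep(Y,n); print('  head box mid',((np.quantile(h,.01,0)+np.quantile(h,.99,0))/2).round(4),len(h))
rep(np.vstack(P[:2]),'w12')
e,Rk=rep(np.vstack(P),'all'); np.savez('key0.npz',e=e,R=Rk)
E
```

```text
w1 elbow [0.5405 0.0792 0.2314] s yaw 135.5 sz -0.106 longend [0.5521 0.0668 0.0723] up [-0.073  0.078  0.994] 0.00029 889 346
  head box mid [0.5499 0.0702 0.1054] 354
w2 elbow [0.5401 0.0797 0.2306] s yaw 135.4 sz -0.105 longend [0.5518 0.0675 0.0715] up [-0.073  0.076  0.994] 0.00033 643 33
  head box mid [0.5504 0.0677 0.1049] 391
scene elbow [0.5411 0.0801 0.2331] s yaw 134.5 sz -0.138 longend [0.5576 0.0654 0.0747] up [-0.103  0.092  0.99 ] 0.00077 77 17
  head box mid [0.5552 0.0699 0.1056] 111
top elbow [0.5408 0.0838 0.2306] s yaw 140.3 sz -0.104 longend [0.5413 0.0586 0.0726] up [-0.003  0.158  0.988] 0.00097 56 0
  head box mid [0.5518 0.0665 0.1056] 97
w12 elbow [0.5408 0.0792 0.2309] s yaw 135.5 sz -0.104 longend [0.5518 0.0667 0.0718] up [-0.069  0.079  0.995] 0.00036 1528 378
all elbow [0.5409 0.0793 0.231 ] s yaw 135.6 sz -0.105 longend [0.5521 0.0668 0.0719] up [-0.07   0.079  0.994] 0.0004 1662 394
```

```bash
cat >> h.py <<'E'
def toolR_in_key(beta,flip=False):
    b=np.radians(beta); t=np.array([np.cos(b),0,-np.sin(b)]); y=np.array([0,1.,0])*(-1 if flip else 1)
    return np.stack([np.cross(y,t),y,t],1)
def rpy(M): return R.from_matrix(M).as_euler('xyz',degrees=True)
def grasp(e,Rk,d,beta,flip,back=0):
    # grasp point 2 mm behind TCP
    Rt=Rk@toolR_in_key(beta,flip); g=e+Rk@np.array([0,0,-d]); tcp=g+Rt[:,2]*(.002-back)
    return tcp,rpy(Rt)
def keyfinal(axis,Lyaw,lift=0):
    L=np.array([np.cos(np.radians(Lyaw)),np.sin(np.radians(Lyaw)),0]); x=np.array([0,0,-1.]); z=-L
    Rk=np.stack([x,np.cross(z,x),z],1); return np.array([axis[0],axis[1],.142+lift]),Rk
E
python3 - <<'E'
from h import *
from cell import arm
k=np.load('key0.npz'); e,Rk=k['e'],k['R']; A=(.551,.068)
for beta in(35,45,55,65):
  for fl in(0,1):
    q1=arm.inverse_kinematics(*grasp(e,Rk,.045,beta,fl)); q0=arm.inverse_kinematics(*grasp(e,Rk,.045,beta,fl,.1)); q2=arm.inverse_kinematics(*grasp(e+[0,0,.1],Rk,.045,beta,fl))
    print(beta,fl,'grasp',None if q1 is None else np.round(q1),'pre',None if q0 is None else np.round(q0),q2 is not None)
    for L in(75.5,15.5,135.5,-44.5,-104.5,195.5):
        a=[arm.inverse_kinematics(*grasp(*keyfinal(A,L,l),.045,beta,fl)) for l in(.06,0)]
        print('   ',L,[None if x is None else np.round(x).tolist() for x in a])
E
```

```text
35 0 grasp [-13.  47.  65.  25. 110. 122.] pre [-16.  51.  46.  26. 125. 126.] True
    75.5 [[-14.0, 25.0, 96.0, 39.0, 65.0, -19.0], [-14.0, 30.0, 99.0, 42.0, 58.0, -25.0]]
    15.5 [[-6.0, 17.0, 109.0, 31.0, 23.0, 43.0], None]
    135.5 [[-9.0, 37.0, 76.0, 20.0, 97.0, -57.0], [-9.0, 40.0, 79.0, 20.0, 90.0, -59.0]]
    -44.5 [[9.0, 22.0, 101.0, -43.0, 43.0, 173.0], [9.0, 27.0, 105.0, -51.0, 37.0, -177.0]]
    -104.5 [[11.0, 34.0, 81.0, -32.0, 83.0, -146.0], [11.0, 38.0, 84.0, -32.0, 77.0, -142.0]]
    195.5 [[2.0, 40.0, 68.0, -8.0, 106.0, -103.0], [2.0, 44.0, 72.0, -8.0, 99.0, -102.0]]
35 1 grasp [-13.  47.  65.  25. 110. -58.] pre [-16.  51.  46.  26. 125. -54.] True
    75.5 [[-14.0, 25.0, 96.0, 39.0, 65.0, 161.0], [-14.0, 30.0, 99.0, 42.0, 58.0, 155.0]]
    15.5 [[-6.0, 17.0, 109.0, 31.0, 23.0, -137.0], None]
    135.5 [[-9.0, 37.0, 76.0, 20.0, 97.0, 123.0], [-9.0, 40.0, 79.0, 20.0, 90.0, 121.0]]
    -44.5 [[9.0, 22.0, 101.0, -43.0, 43.0, -7.0], [9.0, 27.0, 105.0, -51.0, 37.0, 3.0]]
    -104.5 [[11.0, 34.0, 81.0, -32.0, 83.0, 34.0], [11.0, 38.0, 84.0, -32.0, 77.0, 38.0]]
    195.
[... 2779 characters left out ...]
, [18.0, 51.0, 77.0, -50.0, 97.0, -132.0]]
    195.5 [[4.0, 58.0, 51.0, -15.0, 135.0, -106.0], [4.0, 61.0, 53.0, -14.0, 129.0, -104.0]]
65 1 grasp [ -6.  33.  79.  11.  84. -54.] pre [ -8.  31.  66.  11.  98. -53.] True
    75.5 [[-25.0, 35.0, 103.0, 65.0, 78.0, 133.0], [-25.0, 41.0, 104.0, 67.0, 75.0, 125.0]]
    15.5 [[-12.0, 23.0, 130.0, 142.0, 43.0, 107.0], [-12.0, 33.0, 132.0, 149.0, 52.0, 98.0]]
    135.5 [[-13.0, 51.0, 66.0, 33.0, 120.0, 122.0], [-13.0, 55.0, 67.0, 31.0, 115.0, 119.0]]
    -44.5 [None, None]
    -104.5 [[18.0, 47.0, 76.0, -51.0, 101.0, 44.0], [18.0, 51.0, 77.0, -50.0, 97.0, 48.0]]
    195.5 [[4.0, 58.0, 51.0, -15.0, 135.0, 74.0], [4.0, 61.0, 53.0, -14.0, 129.0, 76.0]]
```

Run:
```python
from h import *
from cell import arm
k=np.load('key0.npz'); e,Rk=k['e'],k['R']; B=45;D=.045
arm.grip(.05,60)
print(np.round(arm.get_q()))
arm.goto(*grasp(e,Rk,D,B,0,.2)); print(np.round(arm.get_q()))
arm.move_straight(grasp(e,Rk,D,B,0,.08)[0],vel=.15)
arm.wait(.2); im,d=arm.capture('scene'); save('s1',im,(160,90,460,320),2.5); wrist('w3',arm)
print(arm.get_clock(),arm.get_tcp_pos(),grasp(e,Rk,D,B,0,.08),arm.get_ft_force())
```

```text
[-33.   2. 102.  38.  75. -15.]
[-16.  51.  27.  25. 135. 131.]
7.075 [0.57952404 0.04146101 0.24707432] (array([0.57929444, 0.04172977, 0.24692672]), array([179.48975469,  38.96249186, -44.80917318])) [-0.2497365  -0.08231613  0.3644989 ]
```

View pics/s1.png

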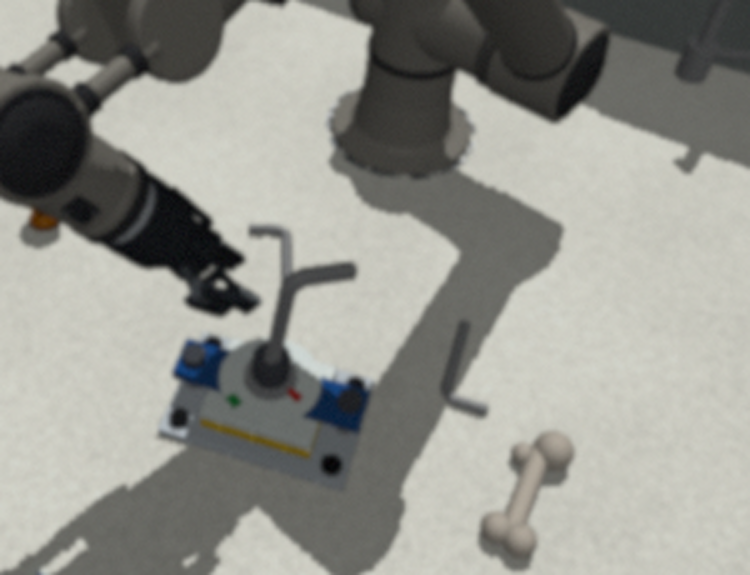

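View pics/w3.png

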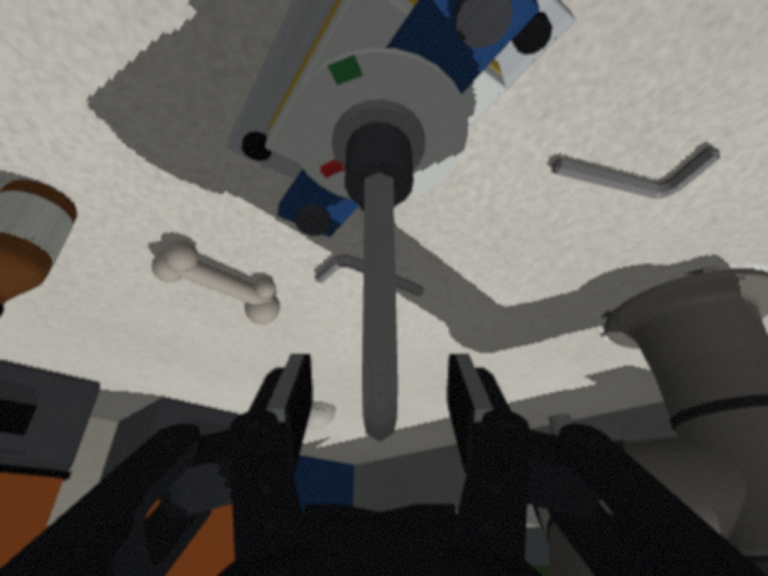

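Run:
```python
from h import *
from cell import arm
k=np.load('key0.npz'); e,Rk=k['e'],k['R']; B=45;D=.045
arm.move_straight(grasp(e,Rk,D,B,0,0)[0],vel=.1)
print(arm.get_ft_force()); arm.grip(0.0,100); print('w',arm.get_width(),arm.get_ft_force(),arm.get_moment())
arm.wait(.1); wrist('w4',arm); np.savez('gr.npz',p=arm.get_tcp_pos(),o=arm.get_tool_rot())
print(arm.get_clock())
```

```text
[0.03529219 0.00585613 0.64180241]
w 0.015690637853903282 [ 0.97641065 -0.08317157  2.12695284] [-0.01297967 -0.40913735 -0.1109845 ]
8.575
```

View pics/w4.png

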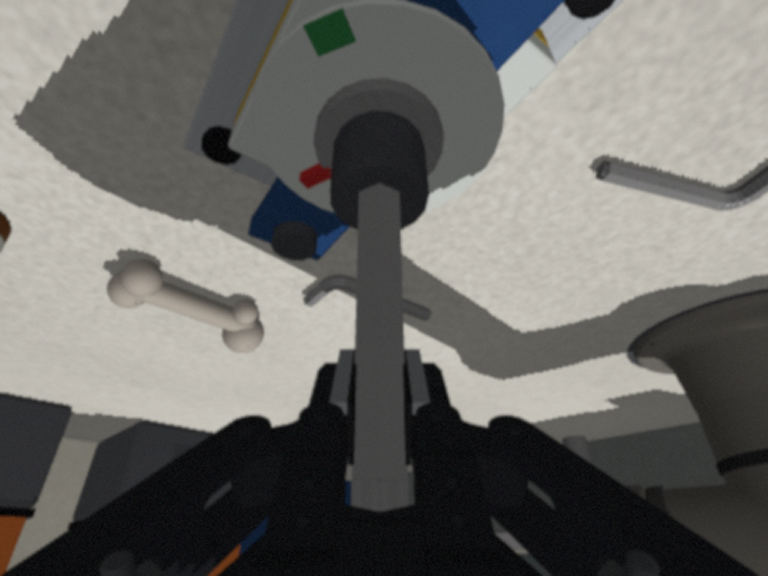

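Run:
```python
from h import *
from cell import arm
g=np.load('gr.npz'); p0=np.array(arm.get_tcp_pos())
arm.move_straight(p0+[0,0,.045],vel=.06); print(arm.get_ft_force())
arm.move_straight(p0+[0,0,.11],vel=.12); print(arm.get_ft_force(),arm.get_width())
arm.wait(.2); im,d,p=wrist('w5',arm); tcp=np.array(arm.get_tcp_pos()); o=arm.get_tool_rot(); np.savez('lift.npz',p=tcp,o=o)
im2,d2=arm.capture('scene'); save('s2',im2,(160,60,400,300),2.5); np.savez('pics/s2.npz',im=im2,d=d2,**arm.camera_params('scene'))
# nominal key in tool
k=np.load('key0.npz'); Rg=rot(g['o']); Rkt=Rg.T@k['R']; ekt=Rg.T@(k['e']-g['p'])
Rt=rot(o); e=tcp+Rt@ekt; Rk=Rt@Rkt
X=cloud(d,p)[eroded(d,.008)]; q=(X-e)@Rk
Y=X[(np.abs(q[:,0])<.02)&(np.abs(q[:,1])<.015)&(q[:,2]<-.075)&(q[:,2]>-.165)]
q=(Y-e)@Rk; print(len(Y),'end z',np.quantile(q[:,2],[0,.01]))
for n,YY in(('wrist',Y),):
    # fit only x,y offsets and tilt about x,y
    def f(v):
        qq=(YY-(e+Rk@np.array([v[0],v[1],0])))@(Rk@R.from_rotvec([v[2],v[3],0]).as_matrix()); return hexd(qq[:,1],qq[:,0])
    s=least_squares(f,np.zeros(4),loss='soft_l1',f_scale=.0008,x_scale=[.001,.001,.02,.02]); print(n,s.x[:2]*1000,np.degrees(s.x[2:]),np.median(np.abs(s.fun)))
X=cloud(d2,arm.camera_params('scene'))[eroded(d2,.01)]
e2,R2,r,c,l=fitkey(X,e,Rk); print('scene',(Rk.T@(e2-e)*1000).round(1),np.degrees(R.from_matrix(Rk.T@R2).as_rotvec()).round(1),r,c,l)
print(e,Rk[:,0],Rk[:,2],arm.get_clock())
```

```text
[-1.14881162  0.67711906 -4.21074963]
[-0.74531987 -0.10629776 -3.61453996] 0.015928152339640737
2891 end z [-0.15686235 -0.15478002]
wrist [ 0.67419048 -1.01450426] [-0.12972421 -0.11365457] 0.000297437847780406
scene [ 0.8 -2.8  0.8] [0.5 0.9 1.6] 0.0008027380397142405 161 73
[0.54083423 0.07935357 0.34034222] [-0.710313    0.69629305 -0.10310884] [-0.06749533  0.07843326  0.99463189] 10.475
```

View pics/s2.png

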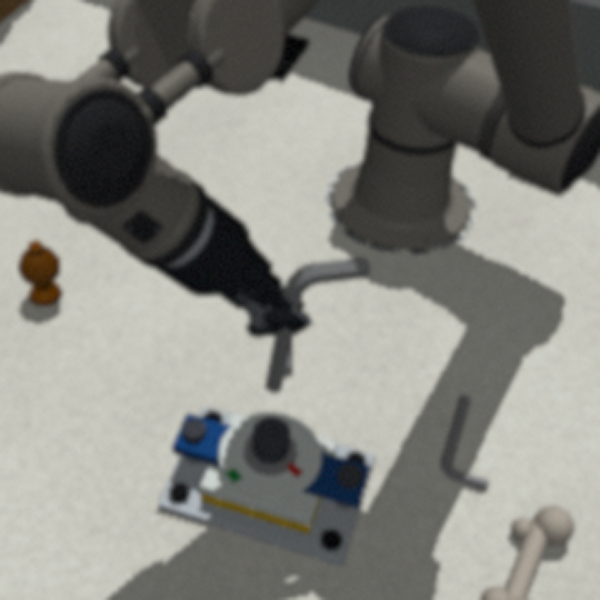

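View pics/w5.png

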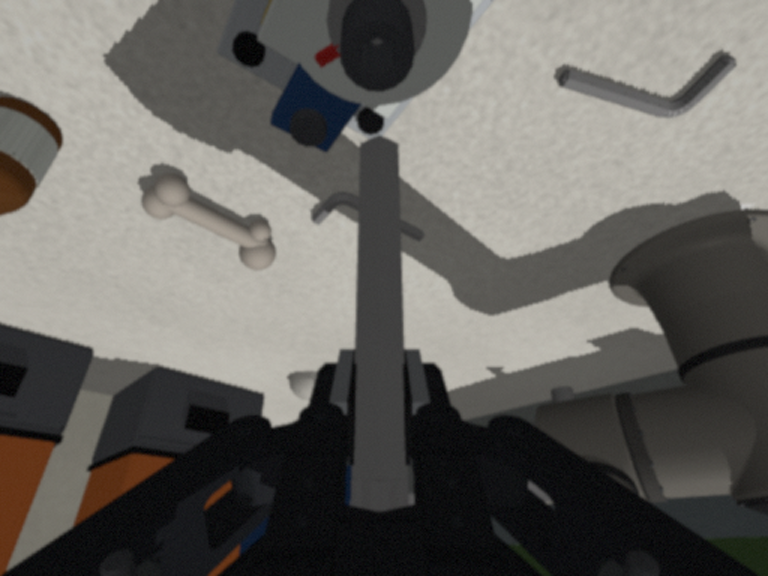

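Run:
```python
from h import *
z=np.load('tc.npz')
for n in('w1','w2','w3','w4','w5','s2'):
    im,d,p=load(n); X=cloud(d,p); r=np.hypot(X[...,0]-.551,X[...,1]-.068)
    Y=X[eroded(d,.008)&(X[...,2]>.078)&(X[...,2]<.1)&(r<.028)&(r>.015)]
    T=X[eroded(d,.004)&(np.abs(X[...,2]-.105)<.005)&(r<.019)&(r>.012)]
    F=X[eroded(d,.006)&(X[...,2]>.065)&(X[...,2]<.0745)&(r<.035)&(r>.022)]
    s=least_squares(lambda v:np.hypot(Y[:,0]-v[0],Y[:,1]-v[1])-.021,[.551,.068],loss='soft_l1',f_scale=.0007)
    Rt=rot(p['orientation'])@z['R'].T if n[0]=='w' else np.eye(3)
    hs=cv2.cvtColor(im,cv2.COLOR_RGB2HSV); 
    rd=((hs[...,0]<8)|(hs[...,0]>172))&(hs[...,1]>110)&(np.abs(X[...,2]-.07)<.012)&(r<.06); g=(hs[...,0]>45)&(hs[...,0]<75)&(hs[...,1]>90)&(np.abs(X[...,2]-.065)<.012)&(r<.07)
    a=[np.degrees(np.arctan2(*(X[k].mean(0)[:2]-s.x)[::-1])).round(1) if k.sum() else None for k in(rd,g)]
    print(n,len(Y),s.x.round(4),np.median(np.abs(s.fun)).round(5),'topz',np.median(T[:,2]).round(4),'tooly',Rt[:2,1].round(2),'angles red/green',a)
```

```text
w1 157 [0.5508 0.0679] 0.00026 topz 0.1059 tooly [0.93 0.34] angles red/green [np.float64(77.3), np.float64(-22.2)]
w2 0 [0.551 0.068] nan topz 0.105 tooly [ 0.86 -0.49] angles red/green [np.float64(75.6), np.float64(-22.3)]
w3 642 [0.5513 0.07  ] 0.00026 topz 0.1057 tooly [-0.7  -0.71] angles red/green [np.float64(72.1), np.float64(-24.4)]
w4 1279 [0.5513 0.0698] 0.00024 topz 0.1056 tooly [-0.7  -0.71] angles red/green [np.float64(72.6), np.float64(-24.3)]
w5 438 [0.5513 0.0699] 0.00017 topz 0.1056 tooly [-0.7  -0.71] angles red/green [np.float64(73.1), None]
s2 0 [0.551 0.068] nan topz nan tooly [0. 1.] angles red/green [np.float64(71.9), np.float64(-22.2)]
  return _methods._mean(a, axis=axis, dtype=dtype,
  ret = ret.dtype.type(ret / rcount)
```

```bash
cat >> h.py <<'E'
AX=np.array([.5511,.0688])
def inhand():
    g=np.load('gr.npz'); k=np.load('key0.npz'); Rg=rot(g['o']); return Rg.T@k['R'],Rg.T@(k['e']-g['p'])
def toolfor(e,Rk):
    Rkt,ekt=inhand(); Rt=Rk@Rkt.T; return e-Rt@ekt,rpy(Rt)
E
python3 - <<'E'
from h import *
from cell import arm
Rkt,ekt=inhand(); print(ekt, Rkt.round(3))
pos,o=toolfor(*keyfinal(AX,75,.12)); print(pos,o,np.round(arm.inverse_kinematics(pos,o)))
arm.goto(pos,o)
pos,o=toolfor(*keyfinal(AX,75,.06)); arm.move_straight(pos,vel=.1,attitude=o); arm.wait(.2)
print(arm.get_tcp_pos()-pos,arm.get_tool_rot()-o,arm.get_width(),arm.get_ft_force(),arm.get_moment())
wrist('w6',arm)
for n in('scene','top'):
    im,d=arm.capture(n); np.savez(f'pics/{n}3.npz',im=im,d=d,**arm.camera_params(n)); save(n+'3',im,(180,120,380,310) if n=='scene' else (140,110,300,260),3.5)
print(arm.get_clock())
E
```

```text
[-0.03179322  0.00020727 -0.03342791] [[-0.708 -0.    -0.707]
 [ 0.     1.    -0.001]
 [ 0.707 -0.001 -0.708]]
[0.56279539 0.11341217 0.2608825 ] [-179.97994374  -45.04764809   75.03804382] [-18.  23.  95.  48.  73. -23.]
[ 2.84178000e-04 -6.54435892e-05  6.72028934e-04] [3.59885073e+02 1.86659921e-05 8.06968981e-02] 0.015597739083713435 [ 0.7780022  -0.20863524 -4.17298069] [-0.7668504   0.23913864 -0.00781342]
13.8
```

View pics/w6.png

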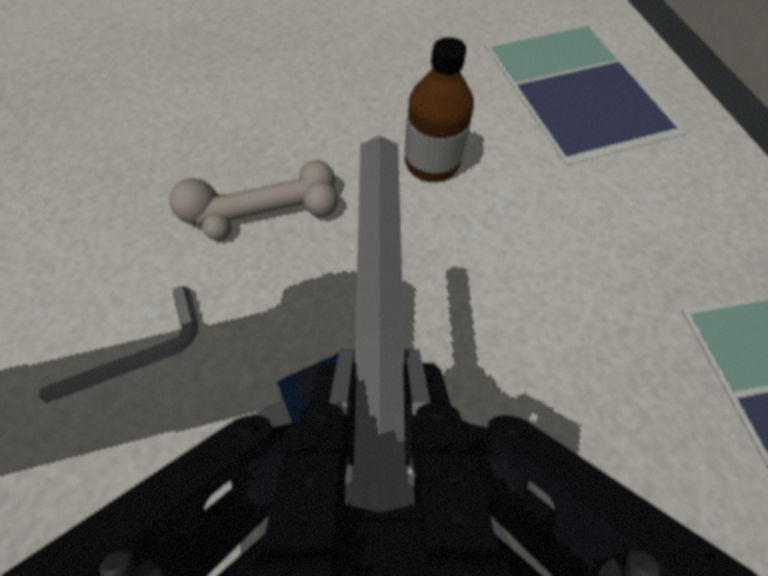

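View pics/scene3.png

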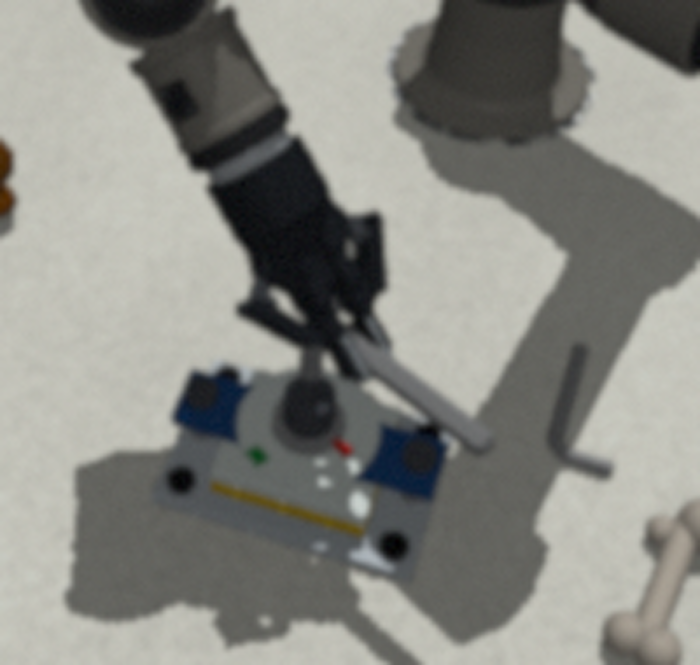

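View pics/top3.png

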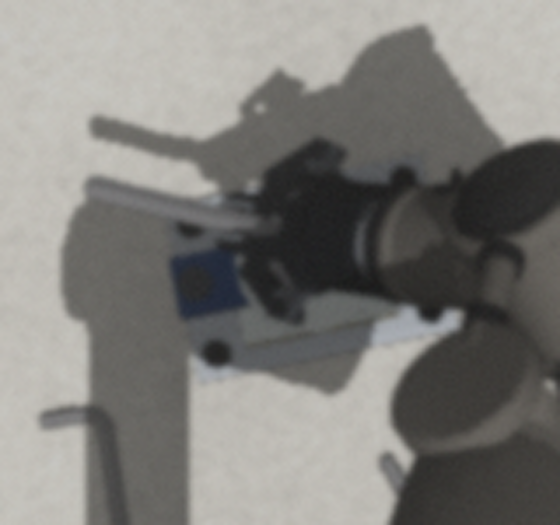

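Run:
```python
from h import *
from cell import arm
f0=np.array(arm.get_ft_force()); t0=arm.get_clock()
arm.move_straight(toolfor(*keyfinal(AX,75,.038))[0],vel=.08); f0=np.array(arm.get_ft_force())
for l in (.034,.031,.028,.024,.02):
    arm.move_straight(toolfor(*keyfinal(AX,75,l))[0],vel=.05)
    df=np.array(arm.get_ft_force())-f0; pos=toolfor(*keyfinal(AX,75,l))[0]
    print(l,df.round(2),(np.array(arm.get_tcp_pos())-pos).round(4),round(arm.get_clock()-t0,2))
    if np.abs(df).max()>10: break
```

```text
0.034 [-0.6  -0.    0.35] [ 0. -0. -0.] 0.67
0.031 [-0.3   0.52  0.15] [-0.0001  0.     -0.0001] 0.92
0.028 [-0.04 -0.9  -0.54] [-0.0001  0.     -0.0002] 1.17
0.024 [-0.03  0.22 -0.88] [-0.0001  0.0001 -0.0003] 1.42
0.02 [ 0.98 -0.62 -0.48] [-0.0001  0.     -0.0003] 1.67
```

Run:
```python
from h import *
from cell import arm
f0=np.array(arm.get_ft_force()); t0=arm.get_clock()
for l in (.015,.010,.006,.003,.0015,.0005,-.0005,-.0015,-.0025,-.0035):
    arm.move_straight(toolfor(*keyfinal(AX,75,l))[0],vel=.05)
    df=np.array(arm.get_ft_force())-f0
    print(l,df.round(2),round(arm.get_clock()-t0,2))
    if np.abs(df).max()>12: break
im,d=arm.capture('scene'); save('scene4',im,(180,120,380,310),3.5); wrist('w7',arm)
```

```text
0.015 [-0.24  1.5  -0.32] 0.25
0.01 [-1.23 -0.52  0.51] 0.5
0.006 [-1.36  0.2   0.81] 0.75
0.003 [-1.35 -0.63  0.32] 1.0
0.0015 [-0.71  0.57 -0.81] 1.25
0.0005 [-1.03  0.62 -0.63] 1.5
-0.0005 [-2.14  1.84  7.94] 1.75
-0.0015 [-3.83  2.17 13.14] 2.0
```

View pics/scene4.png

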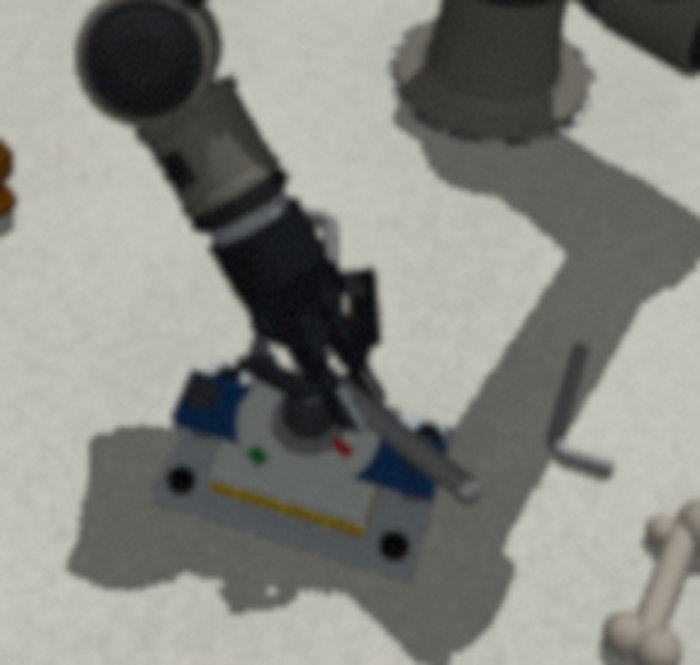

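```bash
cat >> h.py <<'E'
def lever(L,r=.12,z=.140,flip=0,up=0):
    a=np.radians(L); return np.array([AX[0]+r*np.cos(a),AX[1]+r*np.sin(a),z+up]),np.array([180,0,(L+180*flip+180)%360-180])
E
python3 - <<'E'
from h import *
from cell import arm
arm.grip(.05); p=np.array(arm.get_tcp_pos()); Rt=rot(arm.get_tool_rot())
arm.move_straight(p-Rt[:,2]*.1,vel=.2)
for fl in(0,1):
    for L in(75,40,0,-30): 
        q=arm.inverse_kinematics(*lever(L,flip=fl)); print(fl,L,None if q is None else np.round(q))
print(arm.get_clock(),np.round(arm.get_q()))
wrist('w8',arm)
E
```

```text
0 75 [10. 34. 81. -0. 64. 25.]
0 40 [ 6. 39. 72. -0. 69. 56.]
0 0 [-1. 40. 69. -0. 70. 89.]
0 -30 [ -6.  38.  73.  -0.  68. 114.]
1 75 [  10.   34.   81.    0.   64. -155.]
1 40 [   6.   39.   72.    0.   69. -124.]
1 0 [ -1.  40.  69.   0.  70. -91.]
1 -30 [ -6.  38.  73.   0.  68. -66.]
18.65 [-26.  27.  99.  47.  73. -33.]
```

View pics/w8.png

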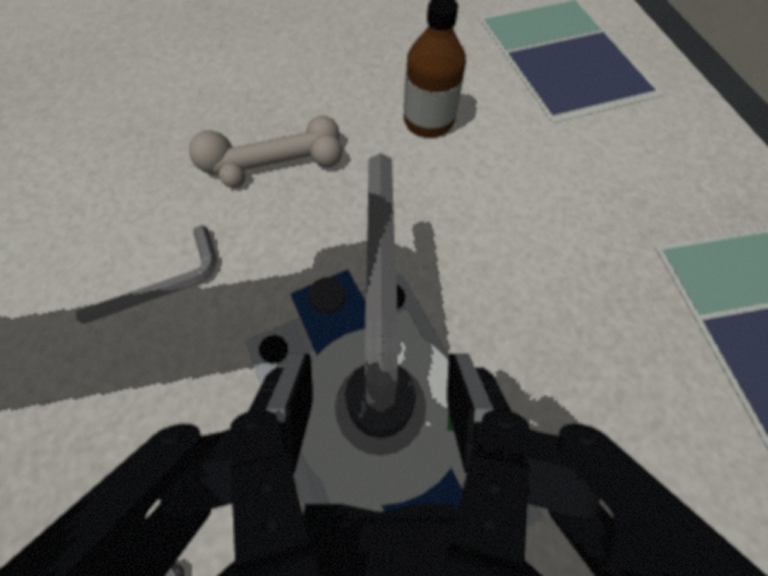

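Run:
```python
from h import *
from cell import arm
im,d,p=load('w8'); X=cloud(d,p)[eroded(d,.008)]
e,Rk=keyfinal(AX,75); e2,R2,r,c,l=fitkey(X,e,Rk); L=-R2[:,2]
print('elbow',e2.round(4),'L yaw',np.degrees(np.arctan2(L[1],L[0])),'elev',np.degrees(np.arcsin(L[2])),r,c,l)
arm.goto(*lever(75,up=.12)); arm.wait(.1); im,d,p=wrist('w9',arm); print(arm.get_clock())
X=cloud(d,p)[eroded(d,.008)]
e2,R2,r,c,l=fitkey(X,e,Rk); L=-R2[:,2]
print('elbow',e2.round(4),'L yaw',np.degrees(np.arctan2(L[1],L[0])),'elev',np.degrees(np.arcsin(L[2])),r,c,l)
```

```text
elbow [0.5507 0.0648 0.1426] L yaw 75.20208099464323 elev -8.405278348678882 0.0003899887475359281 2267 1777
19.8083
elbow [0.553  0.0745 0.1352] L yaw 72.90357335845556 elev 0.3656934652158476 0.001758237678718637 1812 1750
```

View pics/w9.png

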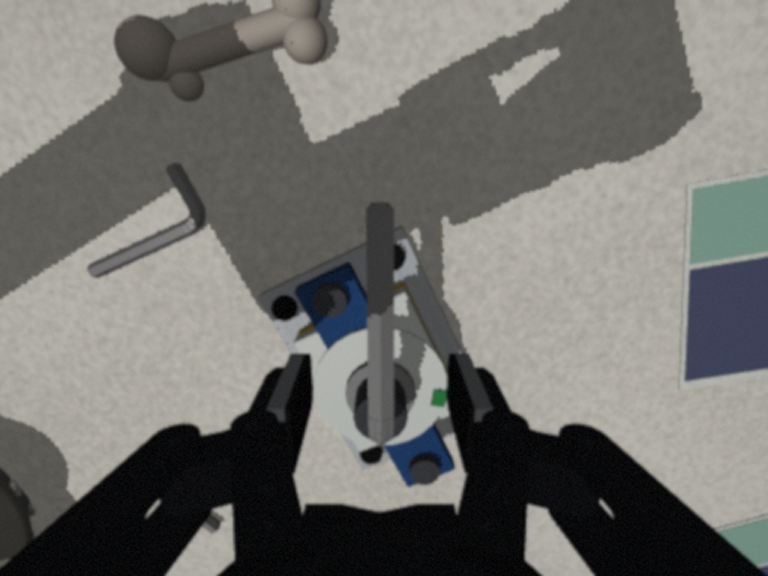

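Run:
```python
from h import *
from cell import arm
Z=.127
arm.move_straight(lever(75.2,z=Z)[0],vel=.15,attitude=lever(75.2)[1]); print(arm.get_ft_force())
arm.grip(0.,50); print(arm.get_width(),arm.get_ft_force(),arm.get_clock())
L=75.2
while L>35:
    L-=8; p,o=lever(L,z=Z); arm.move_straight(p,vel=.08,attitude=o)
    print(round(L,1),np.round(arm.get_ft_force(),1),np.round(arm.get_moment(),2),round(arm.get_clock(),2))
    if np.linalg.norm(arm.get_ft_force())>60: break
im,d=arm.capture('scene'); save('scene5',im,(180,120,380,310),3.5)
```

```text
[ 1.02323507 -0.54462385 -0.54742541]
0.015857320205220207 [0.40194971 0.75183964 1.95832884] 21.2333
67.2 [-3.5  2.2  4.5] [0.15 0.59 0.29] 21.59
59.2 [-4.8  1.6  5.6] [0.24 0.66 0.43] 21.95
51.2 [-4.3  2.7  5.8] [0.31 0.66 0.42] 22.31
43.2 [-3.9  3.   6.6] [0.34 0.51 0.46] 22.67
35.2 [-3.4  2.8  4.8] [0.39 0.55 0.48] 23.02
27.2 [-3.5  4.   5.7] [0.48 0.47 0.45] 23.38
```

View pics/scene5.png

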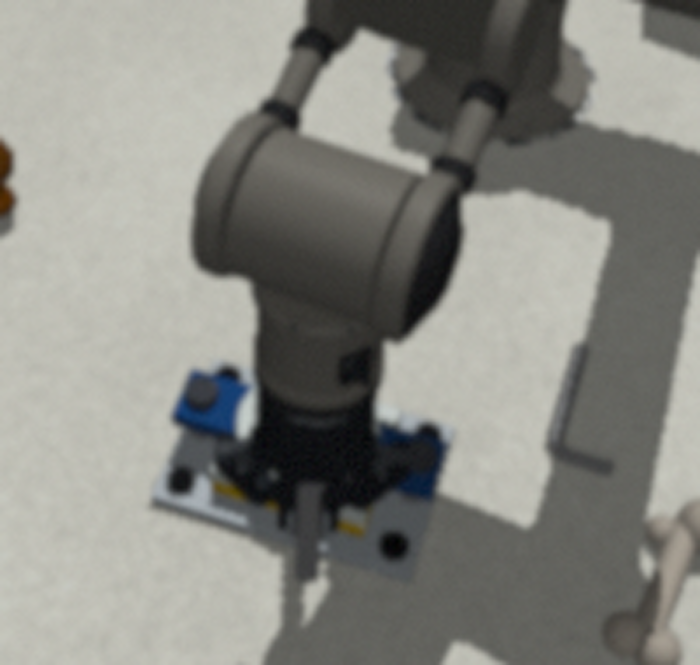

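Run:
```python
from h import *
from cell import arm
Z=.127; L=27.2
for L in np.linspace(19.2,-16,6):
    p,o=lever(L,z=Z); arm.move_straight(p,vel=.08,attitude=o)
    print(round(L,1),np.round(arm.get_ft_force(),1),np.round(arm.get_moment(),2),round(arm.get_clock(),2))
arm.grip(.05); p,o=lever(-16,z=Z,up=.1)
arm.move_straight(p,vel=.2)
# view with wrist from high oblique positive-y side
z=np.load('tc.npz')
for cam,roll in[((.62,.2,.38),90),((.6,.2,.36),120),((.55,.2,.36),120),((.62,.18,.36),60),((.45,.2,.36),90),((.6,-.1,.36),90),((.6,-.1,.36),-90)]:
    po,o=lookpose(z['R'],z['t'],cam,(.58,.06,.08),roll); q=arm.inverse_kinematics(po,o); print(cam,roll,po.round(3),None if q is None else np.round(q))
im,d=arm.capture('scene'); save('scene6',im,(180,120,380,310),3.5); wrist('w10',arm); print(arm.get_clock(),np.round(arm.get_q()))
```

```text
19.2 [-1.9  4.   5. ] [0.48 0.42 0.42] 23.79
12.2 [-2.2  4.7  4.7] [0.53 0.36 0.5 ] 24.12
5.1 [-1.3  4.   5.3] [0.53 0.32 0.49] 24.46
-1.9 [-0.8  4.9  5. ] [0.61 0.24 0.45] 24.79
-9.0 [-0.2  3.3  5.3] [0.59 0.26 0.49] 25.12
-16.0 [-0.   6.2  4.5] [0.64 0.13 0.49] 25.46
(0.62, 0.2, 0.38) 90 [0.604 0.106 0.266] [ 6. 34. 62. -6. 92.  5.]
(0.6, 0.2, 0.36) 120 [0.611 0.108 0.244] [  7.  40.  56.  -9.  99. -24.]
(0.55, 0.2, 0.36) 120 [0.582 0.108 0.248] [  8.  30.  71. -10.  84. -21.]
(0.62, 0.18, 0.36) 60 [0.583 0.095 0.244] [ 6. 27. 77. -8. 75. 38.]
(0.45, 0.2, 0.36) 90 [0.498 0.107 0.255] [  9.   8. 107. -15.  42.  20.]
(0.6, -0.1, 0.36) 90 [ 0.589 -0.061  0.217] [-32.  41.  72.  38.  98. -35.]
(0.6, -0.1, 0.36) -90 [0.593 0.003 0.254] [-12.  29.  72.  10.  85. 167.]
26.6333 [ -4.  36.  64.  -0.  80. 102.]
```

View pics/scene6.png

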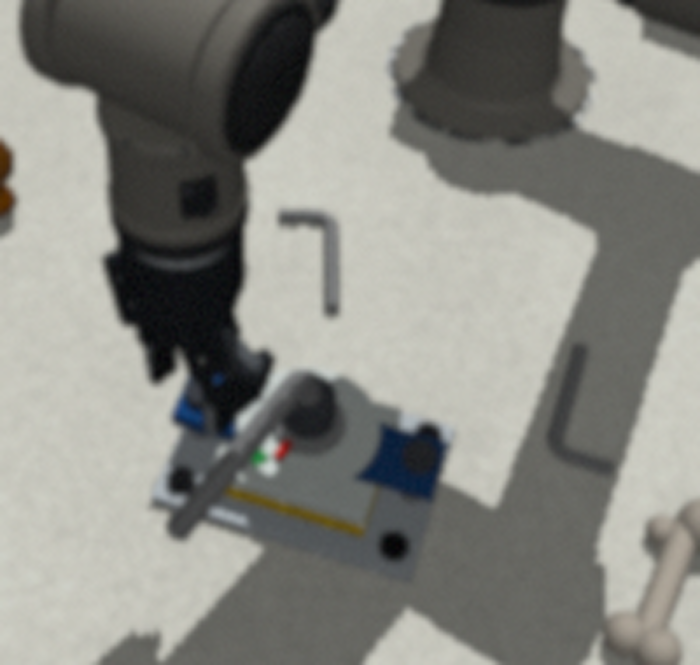

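View pics/w10.png

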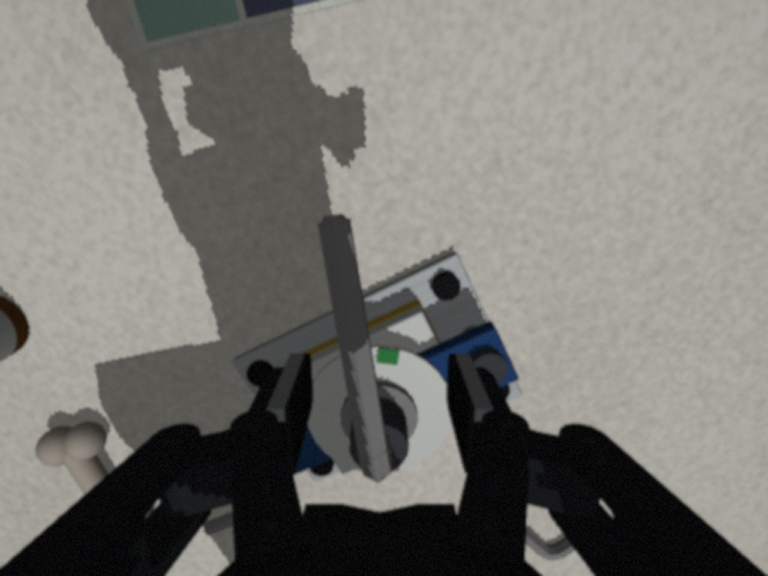

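```bash
cat >> h.py <<'E'
def ang(im,d,p,zr=.07,verbose=1):
    # red and green by ray-plane at known heights
    hs=cv2.cvtColor(im,cv2.COLOR_RGB2HSV); X=cloud(d,p); r=np.hypot(X[...,0]-AX[0],X[...,1]-AX[1]); out={}
    for n,k in(('red',((hs[...,0]<8)|(hs[...,0]>172))&(hs[...,1]>110)&(np.abs(X[...,2]-.07)<.012)&(r<.06)),('grn',(hs[...,0]>45)&(hs[...,0]<75)&(hs[...,1]>90)&(np.abs(X[...,2]-.065)<.012)&(r<.07))):
        q=X[k]
        if len(q)<5: out[n]=None; continue
        rr=r[k]; out[n]=(len(q),q.mean(0).round(4),np.degrees(np.arctan2(q[:,1].mean()-AX[1],q[:,0].mean()-AX[0])).round(1),rr.min().round(4),rr.max().round(4))
    Y=X[eroded(d,.008)&(X[...,2]>.078)&(X[...,2]<.1)&(r<.028)&(r>.015)]
    if len(Y)>30:
        s=least_squares(lambda v:np.hypot(Y[:,0]-v[0],Y[:,1]-v[1])-.021,AX,loss='soft_l1',f_scale=.0007); out['ax']=s.x.round(4)
    return out
def keyfit(im,d,p,L):
    X=cloud(d,p)[eroded(d,.008)]; e,Rk=keyfinal(AX,L); e2,R2,r,c,l=fitkey(X,e,Rk,4); v=-R2[:,2]
    return e2.round(4),'L',np.degrees(np.arctan2(v[1],v[0])).round(1),'elev',np.degrees(np.arcsin(v[2])).round(1),r.round(5),c,l
E
python3 - <<'E'
from h import *
from cell import arm
z=np.load('tc.npz')
po,o=lookpose(z['R'],z['t'],(.62,.2,.38),(.58,.06,.08),90); arm.goto(po,o); arm.wait(.15)
im,d,p=wrist('w11',arm); print(ang(im,d,p)); print(keyfit(im,d,p,-10)); print(arm.get_clock())
im,d=arm.capture('scene'); p=arm.camera_params('scene'); print(ang(im,d,p)); save('scene7',im,(180,120,380,310),3.5)
E
```

```text
{'red': (88, array([0.586 , 0.0661, 0.0712]), np.float64(-4.4), np.float64(0.0259), np.float64(0.0437)), 'grn': (89, array([0.5983, 0.0495, 0.0653]), np.float64(-22.2), np.float64(0.046), np.float64(0.0568)), 'ax': array([0.5507, 0.0685])}
(array([0.5587, 0.0679, 0.1412]), 'L', np.float64(-7.6), 'elev', np.float64(-8.4), np.float64(0.00056), 2608, np.int64(2201))
28.3333
{'red': (13, array([0.5878, 0.0663, 0.0728]), np.float64(-4.0), np.float64(0.0284), np.float64(0.044)), 'grn': (8, array([0.599 , 0.0503, 0.0647]), np.float64(-21.1), np.float64(0.0477), np.float64(0.0559))}
```

View pics/w11.png

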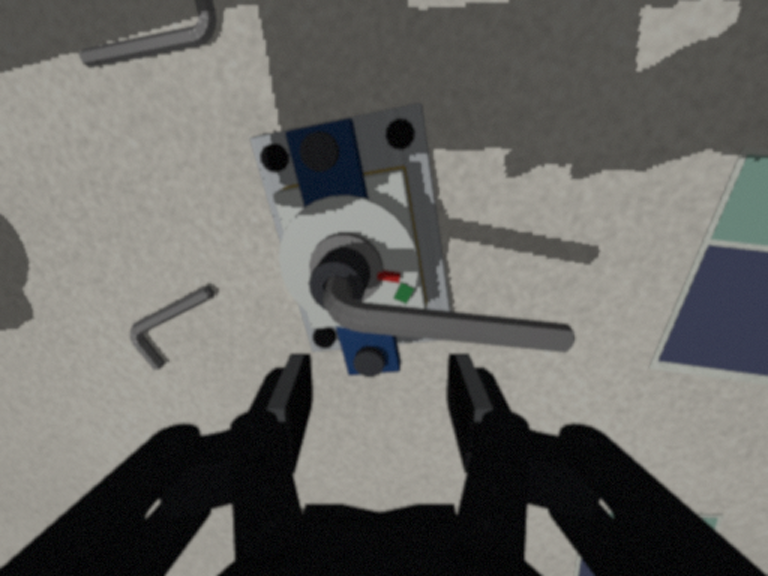

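Run:
```python
from h import *
from cell import arm
Z=.127; L=-7.6
arm.goto(*lever(L,z=Z,up=.09)); arm.move_straight(lever(L,z=Z)[0],vel=.15); print(arm.get_ft_force())
arm.grip(0.,50); print(arm.get_width(),arm.get_clock())
for L in (-14,-20.5,-27,-33.2):
    p,o=lever(L,z=Z); arm.move_straight(p,vel=.08,attitude=o)
    print(round(L,1),np.round(arm.get_ft_force(),1),np.round(arm.get_moment(),2),round(arm.get_clock(),2))
arm.grip(.05); p,o=lever(L,z=Z,up=.1); arm.move_straight(p,vel=.2)
z=np.load('tc.npz')
po,o=lookpose(z['R'],z['t'],(.62,.2,.38),(.58,.06,.08),90); arm.goto(po,o); arm.wait(.15)
im,d,p=wrist('w12',arm); print(ang(im,d,p)); print(keyfit(im,d,p,-25)); print(arm.get_clock())
im,d=arm.capture('scene'); p=arm.camera_params('scene'); print(ang(im,d,p)); save('scene8',im,(180,120,380,310),3.5)
```

```text
[1.1179794  0.98625164 0.7307246 ]
0.015705661173297743 30.9333
-14 [1.4 4.2 4.4] [ 0.48 -0.17  0.22] 31.25
-20.5 [1.7 3.9 6.1] [ 0.64 -0.32  0.45] 31.57
-27 [2.6 5.3 5.4] [ 0.67 -0.36  0.47] 31.88
-33.2 [2.3 3.9 5.5] [ 0.59 -0.35  0.47] 32.19
{'red': (83, array([0.5841, 0.0559, 0.0711]), np.float64(-21.3), np.float64(0.027), np.float64(0.0436)), 'grn': (92, array([0.5981, 0.0495, 0.0653]), np.float64(-22.3), np.float64(0.0455), np.float64(0.0567)), 'ax': array([0.5507, 0.0685])}
(array([0.5545, 0.0672, 0.1419]), 'L', np.float64(-24.7), 'elev', np.float64(-8.4), np.float64(0.00061), 1816, np.int64(1419))
35.1667
{'red': (13, array([0.5853, 0.0564, 0.0719]), np.float64(-20.0), np.float64(0.0288), np.float64(0.0445)), 'grn': (14, array([0.5984, 0.0484, 0.0645]), np.float64(-23.3), np.float64(0.0455), np.float64(0.0568))}
```

View pics/w12.png

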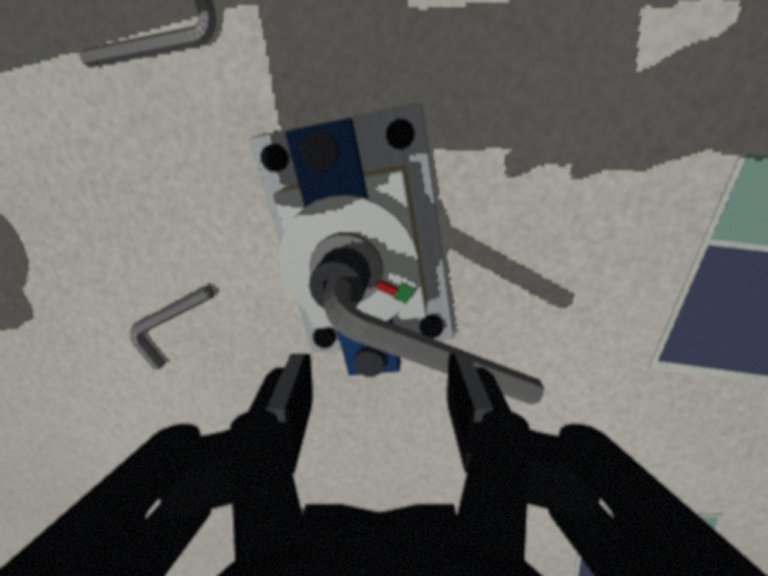

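View pics/scene8.png

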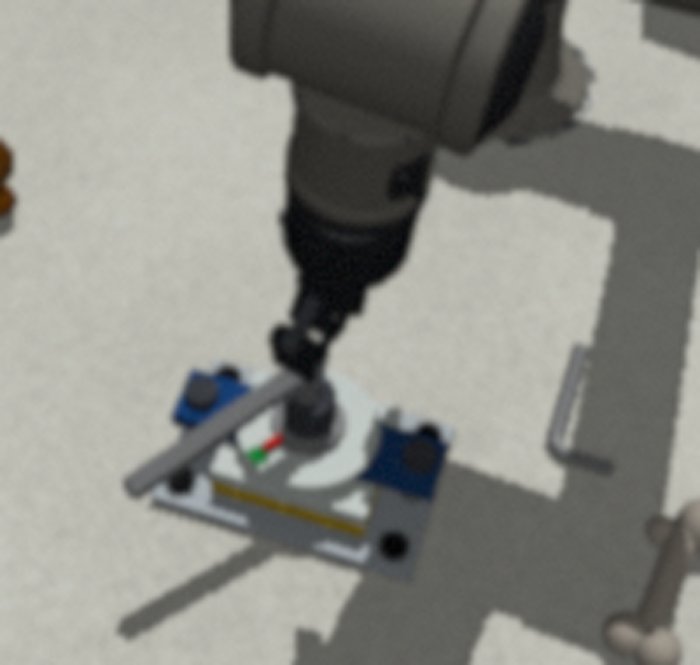

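Run:
```python
from h import *
im,d,p=load('w12'); save('w12c',im,(200,150,300,230),8)
hs=cv2.cvtColor(im,cv2.COLOR_RGB2HSV); X=cloud(d,p); r=np.hypot(X[...,0]-AX[0],X[...,1]-AX[1])
f=K(p)
for n,k,zz in(('red',((hs[...,0]<10)|(hs[...,0]>170))&(hs[...,1]>100)&(r<.06),.071),('grn',(hs[...,0]>45)&(hs[...,0]<75)&(hs[...,1]>80)&(r<.07),.065)):
    v,u=np.nonzero(k); P=np.array([ray(a,b,p,zz) for a,b in zip(u,v)])[:,:2]
    rr=np.linalg.norm(P-[.5507,.0685],axis=1); c=P.mean(0); w,V=np.linalg.eigh(np.cov((P-c).T))
    for A in((.5507,.0685),AX):
        tip=P[rr>np.quantile(rr,.8)] if n=='red' else P[rr<np.quantile(rr,.25)]
        print(n,len(P),np.degrees(np.arctan2(*(c-A)[::-1])).round(1),'edge',np.degrees(np.arctan2(*(tip.mean(0)-A)[::-1])).round(1),np.degrees(np.arctan(V[1,1]/V[0,1])).round(1))
```

```text
red 173 -122.3 edge -130.5 45.5
red 173 -122.3 edge -130.5 45.5
grn 464 -125.8 edge -47.5 44.3
grn 464 -125.9 edge -48.1 44.3
```

View pics/w12c.png

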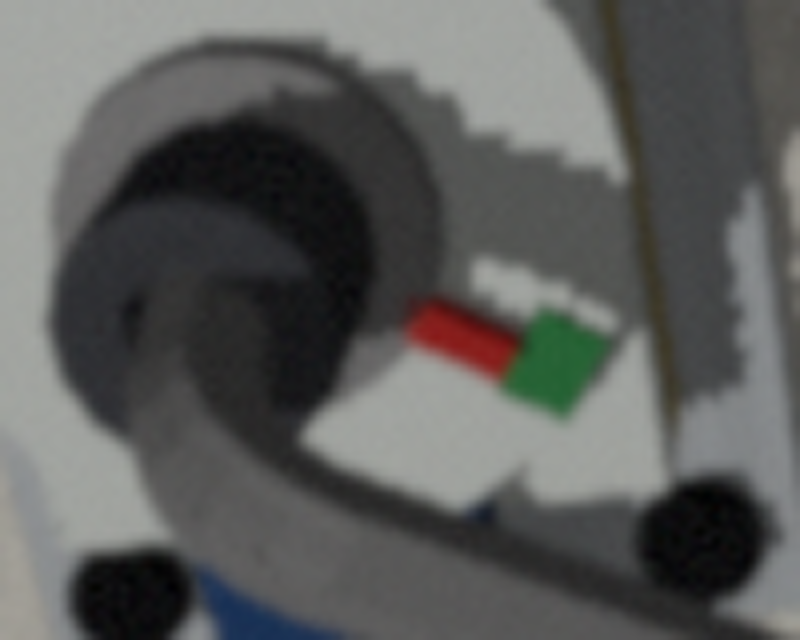

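Run:
```python
from cell import arm
print(arm.get_width(),arm.get_ft_force(),arm.get_tcp_pos()); arm.close_job(); print(arm.get_clock())
```

```text
0.05016765530098055 [ 0.4193686  -0.41886152 -0.6653679 ] [0.60447973 0.1057735  0.26594195]
the job is handed in; nothing more can be done
the job is handed in; nothing more can be done
```

I pulled the key out of the bolt, flipped it and pushed its short arm home. I then levered the bolt clockwise in two grips until the red pointer met the green mark. I handed the job in at about 35 s. The key is standing in the bolt, the gripper is open and clear of it, and I did not touch the other things on the bench.

**Last checks**
- **Pointer at mark:** the wrist camera puts the pointer at -21.3° and the mark at -22.3°, so about 1° short. The coarser scene camera says about 3° short. The close crop looks about 1° past once I allow for the height difference. These disagree by a few degrees, and I left the bolt there.
- **Key home:** the end met the floor at the expected height, with a sharp rise in force. Afterwards the elbow stood at 0.142 m. The key leans about 8° under its own weight, in the socket's play.
- **Disagreement with the brief:** in every first picture the mark was about 97° (1.7 rad) clockwise of the pointer, not 50 to 75° (0.9 to 1.3 rad). I saw only one green mark and one red pointer, so I turned the bolt by sight to that mark, about 97° in all.

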